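# Charge the milling jar with ceramic grinding cylinders

## Task

Drop both white ceramic grinding cylinders from the blue mat through the orange funnel, so that they lie at the bottom of the clear milling jar under it. Leave the dark steel cylinder standing where it is.

Things in the scene. Friction and masses are not known exactly. Their poses are not given: they have to be found in the camera images.
- white_a_center (a point): Centre of one of the two white ceramic grinding cylinders: 20 mm diameter, 20 mm high, about 23 g, standing on end (axis z) on a flat blue mat 170 x 170 x 4 mm; its centre starts 14 mm above the work surface. All things on the mat (these cylinders, the steel one, a red rubber stopper 26 mm wide, 24 mm high) stand at least 50 mm apart, centre to centre.
- white_b_center (a point): Centre of the other white ceramic grinding cylinder, the same in every way.
- steel_cyl_center (a point): Centre of the dark steel cylinder, same size (diameter 20 mm, height 20 mm), about 49 g, standing on the same mat: not wanted in the jar.
- funnel_mouth (a point): Centre of the orange funnel's open mouth, at rim height, 180 mm above the work surface; z up. Mouth 101 mm wide inside; a steep cone 58 mm deep narrows to a stem 34 mm wide inside, ending 85 mm below the mouth. The funnel is screwed on the clear jar (84 mm wide, inner floor 166 mm below the mouth), fixed to the bench in a black foot. Nothing else nearby stands over 150 mm.
Things that resemble listed ones, but are neither listed nor needed, are in the scene too. Leave any brown look-alike of the part that bears white_b_center alone.

How it is judged:
At the end, for the whole second after the job is handed in: Both white cylinders lie inside the jar: centres within 40 mm of the funnel's axis and more than 100 mm below its mouth. The steel cylinder stands upright (within 20 degrees) within 30 mm of where it started (horizontal distance between each of white_a_center, white_b_center and funnel_mouth below 0.04 m and z of each of white_a_center, white_b_center in the frame of funnel_mouth below -0.1 m and distance of steel_cyl_center from where it was at the start of the episode below 0.03 m and angle between steel_cyl_center's own z axis and vertical below 0.35 rad); the robot touches nothing.
It fails at once if the steel cylinder is moved by more than 30 mm or toppled (distance of steel_cyl_center from where it was at the start of the episode above 0.03 m or angle between steel_cyl_center's own z axis and vertical above 0.35 rad).
It also fails if it takes over 56 s, if anything falls off the work surface, if the arm or the gripper's body presses on something with over 40 N, if the wrist force passes 120 N, or if a joint passes its speed limit or range.

## Robot

A 6-joint arm with a two-finger parallel gripper is mounted at the origin on the work surface. World frame = base frame: x ahead of the robot, y to its left, z up, the work surface at z = 0. Lengths are in m, angles in rad, forces in N, time in s.
With the tool pointing down it reaches from about 0.25 to 0.725 m from the base axis. Payload 4 kg.
Tool frame: the origin (TCP) lies midway between the tips of the shut fingers; the grasp point (between the pads) lies 19 mm behind it; z points along the fingers, y is the line along which they close (so a half turn about z gives the same grasp; the last joint's range is limited). The gripper opens to 85 mm and grips with 20 to 120 N. Pads are 22 mm wide; open, the fingers measure 114 mm over their backs; the gripper's body (76 mm by 85 mm) begins 54 mm behind the grasp point. The pads swing forward as they close: fully open they stand 13 mm farther back than shut.
Start: joints at [-1.196, 0.241, 0.005, 1.335, 0, 1.571], TCP at [0.183, -0.465, 0.231] pointing down, gripper open.
Joint ranges: [-2.72, 2.72], [-1.05, 1.87], [-1.09, 1.28], [-1.99, 2.15], [-1.42, 1.44], [-3.14, 3.14]. Speed limits (rad/s): [2.79, 2.79, 3.14, 3.14, 3.14, 3.14].

## Interface

Orientations are given as a unit quaternion [w, x, y, z].
In Python, from station import robot gives the robot as it stands.
- The arm moves only by the tool jog_arm, never from a script. Its argument "series" is a list of rows, each a list of 7 numbers: the shift along the tool's x, y, z in mm, then the turn, a rotation vector about the tool's x, y, z in rad, then the opening, from 0 (shut) to 1 (fully open). A call has 1 to 12 rows; each row shifts and turns the commanded pose from where the row before left it, along the tool's axes as they then stand; what a row does not reach is not made up. A row lasts 1/8 s, in which the tool goes at most 62.5 mm and 10.7 degrees, less where a joint would pass 70% of its speed; a pose out of reach is approached as far as the arm can. A call with a gripper value outside its range is refused whole. The fingers move at their own pace and stop on an object; the grip force is fixed at half the most. Time passes only in rows, so rows that do not move let the fingers close. It gives the time, the measured TCP pose, the force, the opening and the grip force at its end, in the units of the state.
- robot.state(): the state, without advancing time (a new reading comes with each control period).
- robot.grab_frame(name): name is "scene" or "top" or "wrist"; returns (picture, depth): 480x640x3 uint8, red, green, blue; 480x640 float32, m along the optical axis (not along the pixel's ray), 0 where there is no reading.
- robot.camera_params(name): a dict with "mtx" (3x3 intrinsics, pixels), "position" and "attitude" of the camera in the world. Camera axes: x right, y down, z forward; pixel columns grow to the right and rows downward; lengths in m; the calibration is good to about 2 mm. A picture is of the moment at which its call begins: read the wrist's pose just before it. camera_params takes no time and is no camera call; for the wrist camera it gives the pose at the moment of the call.
- robot.close_job(): hands the job in; it is judged then, once.
The state is a dict: "time_s": time; "qpos": joint angles; "joint_velocities": joint speeds; "effort": joint torques, N m; "tool_pos": TCP position; "tcp_rot": TCP orientation; "contact_force": force on the tool from outside, world axes, zero at the start; "ft_torque": the same for the moment, N m; "gripper_width": finger opening in m; "finger_force": force on a finger pad.
Only numpy, scipy, OpenCV 4.12 (cv2) and the standard library are available. Lean on these libraries where they do the work, as an engineer would, in place of code of your own. Each camera call takes 0.05 s, during which the arm holds its last target. There are 200 camera calls.

## Working session

There is one attempt and no reset: what is moved stays moved. The work goes in short steps, Python scripts to look and compute and a tool call to move; the robot and the scene stay as the last step left them, time stands still between calls to the robot, and variables do not carry over. Pictures are saved under pics/ and viewed, at most 10 in all, crops included, and the job is handed in when it is done.

Besides the shell and the picture viewer there is one more tool, called after ">>>" as name(argument=value, ...), one argument or row to a line, values as JSON. jog_arm: Moves the arm, as the interface text tells. Its arguments: {"type":"object","properties":{"series":{"type":"array","items":{"type":"array","items":{"type":"number"}}}},"required":["series"]}

```bash
mkdir -p pics; cat > h.py <<'E'
import numpy as np,cv2
from scipy.spatial.transform import Rotation as R
from station import robot
def rot(q): return R.from_quat([q[1],q[2],q[3],q[0]]).as_matrix()
def grab(n,f=None):
    p=robot.camera_params(n); im,d=robot.grab_frame(n)
    if f: cv2.imwrite('pics/'+f,im[:,:,::-1])
    return p,im,d
def world(p,d,u,v,z=None):
    K=np.array(p['mtx']); r=rot(p['attitude'])@np.array([(u-K[0,2])/K[0,0],(v-K[1,2])/K[1,1],1]); o=np.array(p['position'])
    s=d[int(v),int(u)] if z is None else (z-o[2])/r[2]
    return o+s*r
E
python3 - <<'E'
from h import *
s=robot.state(); print({k:np.round(v,3) for k,v in s.items()})
for n in ['top','scene']:
    p,im,d=grab(n,n+'0.png'); print(n,p); np.savez(n+'0.npz',d=d,im=im)
E
```

```text
{'time_s': np.float64(0.0), 'qpos': array([-1.196,  0.241,  0.004,  1.335,  0.   ,  1.571]), 'joint_velocities': array([ 0.001,  0.001, -0.002,  0.001, -0.002, -0.002]), 'effort': array([ 1.0000e-03, -3.7232e+01,  2.5241e+01,  1.7000e-02,  0.0000e+00,
       -0.0000e+00]), 'tool_pos': array([ 0.183, -0.465,  0.23 ]), 'tcp_rot': array([-0.001,  0.982,  0.186, -0.   ]), 'contact_force': array([-0.474,  0.017,  0.496]), 'ft_torque': array([ 0.026, -0.033, -0.01 ]), 'finger_force': np.float64(0.0), 'gripper_width': np.float64(0.085)}
top {'mtx': array([[461.14100364,   0.        , 315.27709092],
       [  0.        , 461.14100364, 242.05451034],
       [  0.        ,   0.        ,   1.        ]]), 'position': array([0.42347432, 0.02489876, 1.01145114]), 'attitude': array([-0.07448435,  0.72082524, -0.68513143,  0.07387815])}
scene {'mtx': array([[468.26699157,   0.        , 323.73018299],
       [  0.        , 468.26699157, 238.51686516],
       [  0.        ,   0.        ,   1.        ]]), 'position': array([0.88465602, 0.55063281, 0.62445216]), 'attitude': array([-0.09911946,  0.22706279,  0.87111914, -0.42399206])}
```

View pics/top0.png

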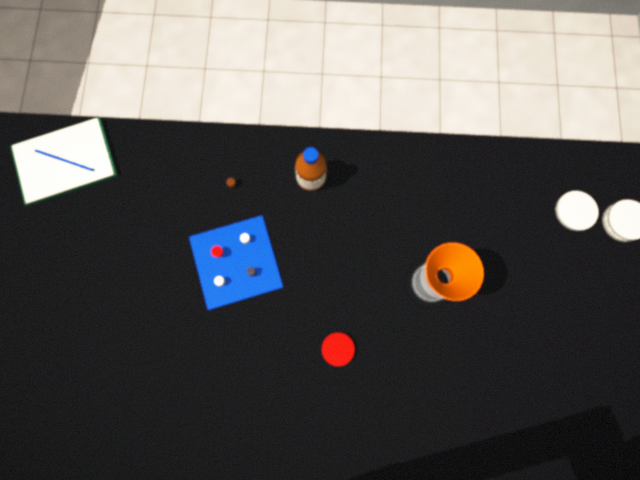

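View pics/scene0.png

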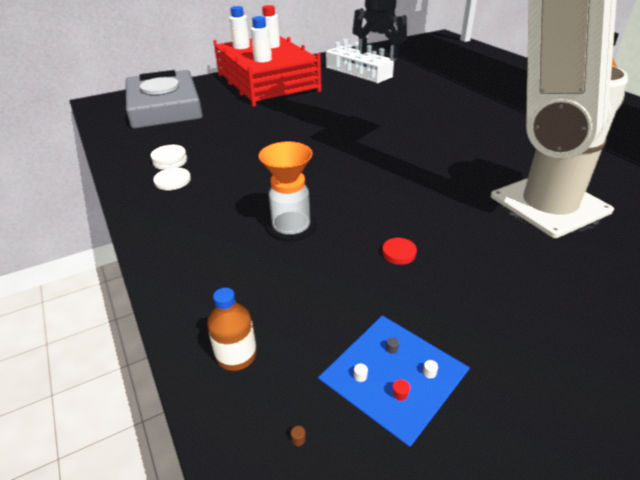

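```bash
python3 - <<'E'
from h import *
z=np.load('top0.npz'); im=z['im']; d=z['d']; p=robot.camera_params('top')
for n,u,v,h in [('wA',245,238,.024),('wB',219,281,.024),('stop',217,251,.028),('steel',252,271,.024),('brown',231,182,.02),('funnel',455,271.5,.18)]:
    print(n,np.round(world(p,d,u,v,h),3), d[v if isinstance(v,int) else 271,u])
c=cv2.resize(im[205:320,180:295,::-1],None,fx=5,fy=5,interpolation=cv2.INTER_CUBIC); cv2.imwrite('pics/crop1.png',c)
# refined centroids
hsv=cv2.cvtColor(im,cv2.COLOR_RGB2HSV)
w=((hsv[...,1]<60)&(hsv[...,2]>120)).astype(np.uint8); w[:205]=0;w[320:]=0;w[:,:180]=0;w[:,295:]=0
print(cv2.connectedComponentsWithStats(w)[2:])
o=((abs(hsv[...,0].astype(int)-15)<6)&(hsv[...,1]>180)&(hsv[...,2]>80)).astype(np.uint8); o[:,:400]=0
print(cv2.connectedComponentsWithStats(o)[2:])
E
```

```text
wA [0.635 0.185 0.024] 1.0065123
wB [0.538 0.233 0.024] 0.9887701
stop [0.602 0.243 0.028] 0.9968625
steel [0.563 0.164 0.024] 0.9941254
brown [0.764 0.228 0.02 ] 1.0423453
funnel [ 0.559 -0.227  0.18 ] 0.8941165
(array([[     0,      0,    640,    480, 307029],
       [   240,    233,     10,     10,     82],
       [   248,    269,      1,      1,      1],
       [   252,    268,      1,      1,      1],
       [   248,    272,      1,      1,      1],
       [   214,    276,     11,     10,     86]], dtype=int32), array([[319.548883  , 239.48870302],
       [244.51219512, 237.68292683],
       [248.        , 269.        ],
       [252.        , 268.        ],
       [248.        , 272.        ],
       [218.93023256, 280.51162791]]))
(array([[     0,      0,    640,    480, 304631],
       [   425,    242,     60,     60,   2569]], dtype=int32), array([[318.3558863 , 239.23713279],
       [455.16854807, 270.67068898]]))
```

View pics/crop1.png

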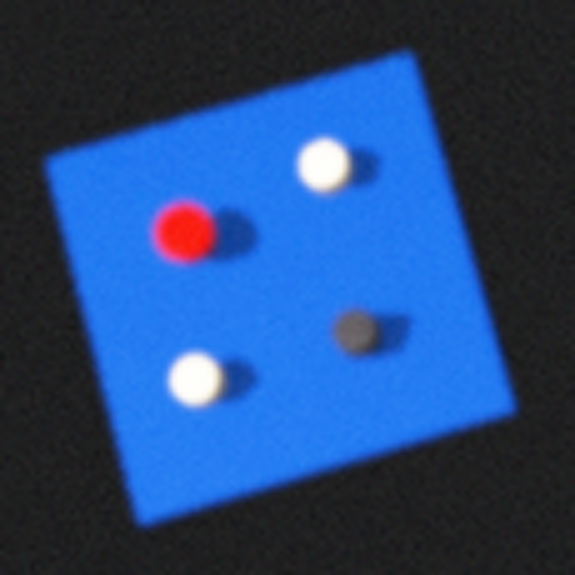

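The crop shows the two white cylinders at crop (324,165) and (195,379), which are top pixels (245,238) and (219,281). The red stopper is at (217,251) and the dark steel cylinder at (252,271). The brown look-alike is off the mat at (231,182). The white lids at (577,210) and (625,220) are far too large. So I want the two white ones on the mat. A closing line at about 64° clears the neighbours of both.

```bash
python3 -c "
import numpy as np
for i in range(13):
    t=-68.6+10.2*i; print(i,np.round(60*np.cos(np.radians([63-t-90,63-t]))))"
```

```text
0 [ 45. -40.]
1 [ 51. -31.]
2 [ 56. -22.]
3 [ 59. -11.]
4 [60. -1.]
5 [59. 10.]
6 [57. 20.]
7 [52. 30.]
8 [46. 39.]
9 [38. 46.]
10 [30. 52.]
11 [20. 57.]
12 [10. 59.]
```

>>> jog_arm(
  series=[
    [45,-40,0,0,0,-0.178,0.5],
    [51,-31,0,0,0,-0.178,0.5],
    [56,-22,0,0,0,-0.178,0.5],
    [59,-11,0,0,0,-0.178,0.5],
    [60,-1,0,0,0,-0.178,0.5],
    [59,10,0,0,0,-0.178,0.5],
    [57,20,0,0,0,-0.178,0.5],
    [52,30,0,0,0,-0.178,0.5],
    [46,39,0,0,0,-0.178,0.5],
    [38,46,0,0,0,-0.178,0.5],
    [30,52,0,0,0,-0.178,0.5],
    [20,57,0,0,0,-0.178,0.5],
  ],
)

```text
time_s: 1.6
tool_pos: [0.5103, 0.1789, 0.2309]
tcp_rot: [-0.0, 0.307, 0.952, -0.0]
contact_force: [1.4, 0.1, 1.0]
gripper_width: 0.0425
finger_force: 0.0
```

>>> jog_arm(
  series=[
    [9,60,0,0,0,-0.178,0.5],
    [0,0,0,0,0,0,0.5],
    [0,0,0,0,0,0,0.5],
  ],
)

```text
time_s: 1.98
tool_pos: [0.5374, 0.2306, 0.2302]
tcp_rot: [-0.001, 0.225, 0.974, -0.001]
contact_force: [0.2, -0.6, -0.2]
gripper_width: 0.0421
finger_force: 0.0
```

```bash
python3 - <<'E'
from h import *
s=robot.state(); print(np.round(s['qpos'],3),np.round(s['tool_pos'],4),s['tcp_rot'])
p,im,d=grab('wrist','w1.png'); np.savez('w1.npz',im=im,d=d); print(p)
E
```

```text
[ 0.406  0.414  0.247  1.406 -0.     0.859] [0.5374 0.2306 0.2302] [-9.36826281e-04  2.24541332e-01  9.74463707e-01 -8.92175972e-04]
{'mtx': array([[429.37104464,   0.        , 322.17983496],
       [  0.        , 429.37104464, 241.13153896],
       [  0.        ,   0.        ,   1.        ]]), 'position': array([0.47548498, 0.26094006, 0.37235634]), 'attitude': array([0.11821432, 0.83948754, 0.52543637, 0.07212951])}
```

View pics/w1.png

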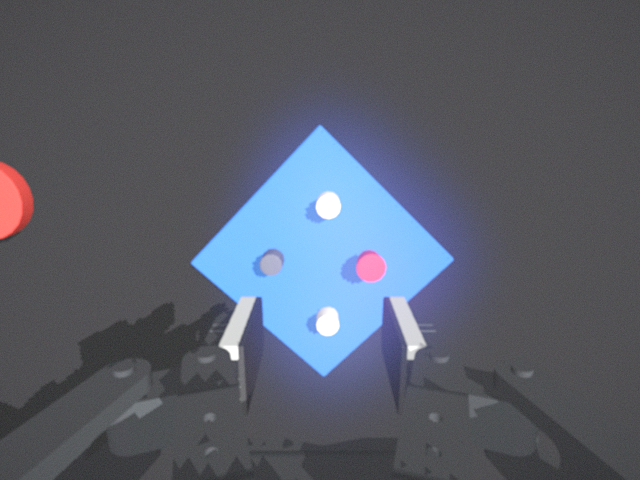

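The wrist view shows white B at about (328,322) between the fingers, white A at (328,206), steel at (271,263) and the stopper at (371,267).

```bash
python3 - <<'E'
from h import *
z=np.load('w1.npz'); im=z['im']; d=z['d']; p=robot.camera_params('wrist'); s=robot.state()
T=rot(s['tcp_rot']); t=np.array(s['tool_pos'])
for n,u,v in [('A',328,206),('B',328,322),('steel',271,263),('stop',371,267)]:
    pts=np.array([world(p,d,i,j) for i in range(u-22,u+23) for j in range(v-22,v+23) if d[j,i]>0])
    k=(abs(pts[:,2]-.024)<.004) if n!='stop' else (abs(pts[:,2]-.028)<.004)
    q=pts[k]; c=(q[:,:2].min(0)+q[:,:2].max(0))/2
    c3=np.array([*c,.018]); print(n,len(q),np.round(c,4),np.round(np.ptp(q[:,:2],axis=0),3),np.round(q[:,2].mean(),4),'tool mm',np.round(T.T@(c3-t)*1e3,1))
E
```

```text
A 440 [0.5404 0.2333] [0.02  0.019] 0.0239 tool mm [ -1.5   4.6 212.9]
B 368 [0.6373 0.186 ] [0.02  0.019] 0.0239 tool mm [-109.2    4.5  212.8]
steel 403 [0.5644 0.1667] [0.019 0.02 ] 0.024 tool mm [-52.2 -44.8 212.9]
stop 651 [0.6034 0.2433] [0.024 0.025] 0.028 tool mm [-53.6  41.2 212.8]
```

>>> jog_arm(
  series=[
    [-1,4,50,0,0,0,0.5],
    [0,0,50,0,0,0,0.5],
    [0,0,50,0,0,0,0.5],
    [0,0,35,0,0,0,0.5],
    [0,0,20,0,0,0,0.5],
    [0,0,13,0,0,0,0.5],
    [0,0,0,0,0,0,0.5],
    [0,0,0,0,0,0,0.5],
  ],
)

```text
time_s: 3.02
tool_pos: [0.5416, 0.234, 0.0147]
tcp_rot: [0.001, 0.225, 0.974, 0.001]
contact_force: [0.4, 0.4, -0.2]
gripper_width: 0.0427
finger_force: 0.0
```

>>> jog_arm(
  series=[
    [0,-1,8,0,0,0,0.5],
    [0,0,0,0,0,0,0.5],
    [0,0,0,0,0,0,0.1],
    [0,0,0,0,0,0,0.1],
    [0,0,0,0,0,0,0.1],
    [0,0,0,0,0,0,0.1],
  ],
)

```text
time_s: 3.78
tool_pos: [0.5406, 0.2333, 0.0056]
tcp_rot: [0.0, 0.224, 0.974, 0.0]
contact_force: [-0.1, 0.6, 1.8]
gripper_width: 0.0176
finger_force: 58.8
```

>>> jog_arm(
  series=[
    [0,0,-15,0,0,0,0.1],
    [0,0,-40,0,0,0,0.1],
    [0,0,-60,0,0,0,0.1],
    [0,0,-60,0,0,0,0.1],
    [0,0,-50,0,0,0,0.1],
    [0,0,-10,0,0,0,0.1],
    [0,0,0,0,0,0,0.1],
  ],
)

```text
time_s: 4.65
tool_pos: [0.5405, 0.2332, 0.2413]
tcp_rot: [0.001, 0.224, 0.974, 0.001]
contact_force: [-0.3, 1.0, -0.3]
gripper_width: 0.0175
finger_force: 58.7
```

```bash
python3 - <<'E'
from h import *
s=robot.state()
p,im,d=grab('wrist'); p2,im2,d2=grab('top')
im2=cv2.resize(im2[205:320,180:310],None,fx=4,fy=4)
a=np.zeros((480,800,3),np.uint8); a[:,:320]=cv2.resize(im[:, :],(320,240)).repeat(2,axis=0)[:480] if 0 else 0
w=im[120:440,170:490]; a[:320,:320]=w; a[:460,320:800]=im2[:460,:480]
cv2.imwrite('pics/lift.png',a[:,:,::-1])
T=rot(s['tcp_rot']); t=np.array(s['tool_pos'])
print(t,s['gripper_width'],s['finger_force'],np.round(T.T@(np.array([.559,-.227,.235])-t)*1e3,1))
E
```

```text
[0.54046081 0.23318316 0.24127409] 0.01753112146940399 58.65461826324463 [-218.  -405.7    6. ]
```

View pics/lift.png

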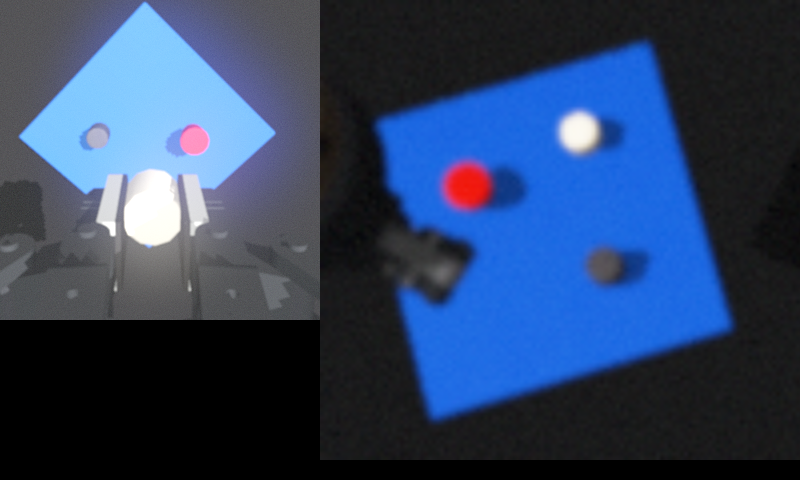

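The wrist crop shows the white cylinder held between the pads at crop (152,205). The other white cylinder, the stopper and the steel cylinder have not moved. Next I carry it to the funnel.

>>> jog_arm(
  series=[
    [-27,-51,0,0,0,0,0.1],
    [-27,-51,0,0,0,0,0.1],
    [-27,-51,0,0,0,0,0.1],
    [-27,-51,0,0,0,0,0.1],
    [-27,-51,0,0,0,0,0.1],
    [-28,-51,0,0,0,0,0.1],
    [-28,-51,0,0,0,0,0.1],
    [-27,-49,0,0,0,0,0.1],
    [0,0,0,0,0,0,0.1],
    [0,0,0,0,0,0,0.1],
  ],
)

```text
time_s: 6.0
tool_pos: [0.5577, -0.2271, 0.2382]
tcp_rot: [-0.002, 0.225, 0.974, 0.001]
contact_force: [-0.3, 1.5, -0.7]
gripper_width: 0.0178
finger_force: 58.8
```

```bash
python3 - <<'E'
from h import *
s=robot.state(); T=rot(s['tcp_rot']); t=np.array(s['tool_pos'])
p,im,d=grab('wrist','w2.png')
print(t,np.round(s['qpos'],2),s['gripper_width'])
hsv=cv2.cvtColor(im,cv2.COLOR_RGB2HSV)
o=(abs(hsv[...,0].astype(int)-15)<8)&(hsv[...,1]>150)&(d>0)
v,u=np.nonzero(o); P=np.array([world(p,d,a,b) for a,b in zip(u,v)])
q=P[abs(P[:,2]-.178)<.004]; print(len(q),q.min(0),q.max(0))
A=np.c_[2*q[:,:2],np.ones(len(q))]; x=np.linalg.lstsq(A,(q[:,:2]**2).sum(1),rcond=None)[0]; print('c',x[:2],'r',np.sqrt(x[2]+x[0]**2+x[1]**2))
print(np.round(T.T@(np.array([x[0],x[1],.2])-t)*1e3,1))
E
```

```text
[ 0.55766677 -0.22705279  0.2381723 ] [-0.39  0.45  0.32  1.45  0.    0.07] 0.017779722850411704
2074 [ 0.50973683 -0.27751404  0.17400101] [ 0.60254657 -0.17446157  0.18123033]
c [ 0.56034803 -0.22532454] r 0.0493169311500434
[-1.8  2.7 38.2]
```

View pics/w2.png

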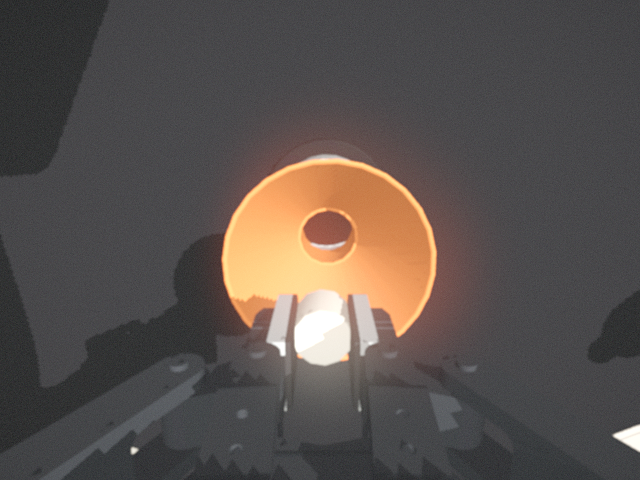

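The wrist view shows the funnel mouth centred at about (329,258), with the stem hole at (328,237). The held cylinder is above it, 2–3 mm off the axis. I centre it, lower it and release.

>>> jog_arm(
  series=[
    [-2,2,25,0,0,0,0.1],
    [0,0,20,0,0,0,0.1],
    [0,0,0,0,0,0,0.1],
    [0,0,0,0,0,0,0.5],
    [0,0,0,0,0,0,0.5],
    [0,0,0,0,0,0,0.5],
    [0,0,-40,0,0,0,0.5],
    [0,0,-8,0,0,0,0.5],
  ],
)

```text
time_s: 7.05
tool_pos: [0.5628, -0.2271, 0.2467]
tcp_rot: [0.003, 0.225, 0.974, -0.0]
contact_force: [0.7, 0.1, -0.2]
gripper_width: 0.0423
finger_force: 0.0
```

```bash
python3 - <<'E'
from h import *
s=robot.state(); T=rot(s['tcp_rot']); t=np.array(s['tool_pos'])
p,im,d=grab('scene'); p2,im2,d2=grab('wrist')
a=np.zeros((480,800,3),np.uint8); a[:,:440]=cv2.resize(im[130:250,235:345],None,fx=4,fy=4); a[:360,440:]=im2[120:480,140:500]
cv2.imwrite('pics/drop1.png',a[:,:,::-1])
print(t,s['gripper_width'],np.round(T.T@(np.array([.6362,.1857,.235])-t)*1e3,1))
E
```

```text
[ 0.5628124  -0.22713436  0.24672009] 0.04232350198756198 [114.8 403.3  11.2]
```

View pics/drop1.png

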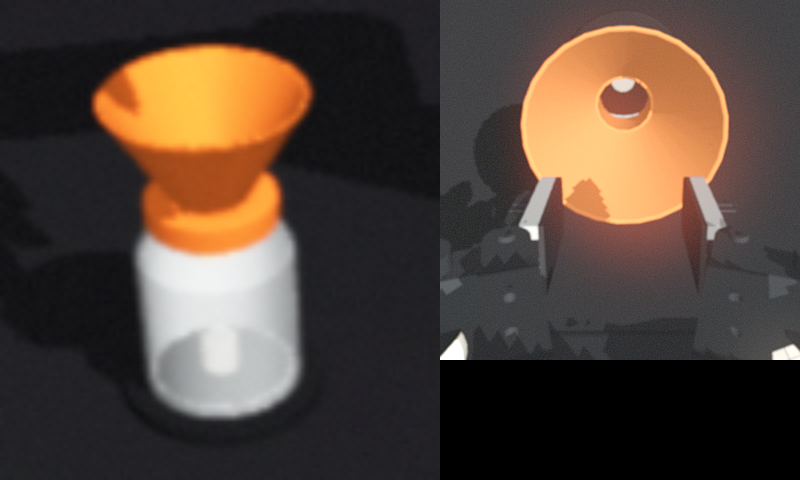

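The first cylinder lies on the jar floor, at crop (220,350), and the gripper is empty. Now the second one.

>>> jog_arm(
  series=[
    [16,58,0,0,0,0,0.5],
    [17,58,0,0,0,0,0.5],
    [16,58,0,0,0,0,0.5],
    [17,58,0,0,0,0,0.5],
    [16,57,0,0,0,0,0.5],
    [17,57,0,0,0,0,0.5],
    [16,57,11,0,0,0,0.5],
    [0,0,0,0,0,0,0.5],
    [0,0,0,0,0,0,0.5],
  ],
)

```text
time_s: 8.28
tool_pos: [0.6336, 0.1861, 0.2307]
tcp_rot: [-0.001, 0.224, 0.975, -0.001]
contact_force: [0.3, -0.2, -0.2]
gripper_width: 0.0429
finger_force: 0.0
```

```bash
python3 - <<'E'
from h import *
s=robot.state(); T=rot(s['tcp_rot']); t=np.array(s['tool_pos'])
p,im,d=grab('wrist','w3.png'); print(t,np.round(s['qpos'],2))
K=p['mtx']; Rc=rot(p['attitude'])
for n,g in [('A',[.6365,.1857,.024]),('steel',[.5644,.1667,.024])]:
    c=Rc.T@(np.array(g)-p['position']); u,v=(K@c/c[2])[:2].astype(int); print(n,u,v)
    pts=np.array([world(p,d,i,j) for i in range(max(u-25,0),min(u+26,640)) for j in range(max(0,v-25),min(v+26,480)) if d[j,i]>0])
    if not len(pts): continue
    q=pts[abs(pts[:,2]-.024)<.004]
    if not len(q): continue
    c=(q[:,:2].min(0)+q[:,:2].max(0))/2
    print(np.round(c,4),np.ptp(q[:,:2],axis=0),np.round(T.T@(np.array([*c,.0055])-t)*1e3,1))
E
```

```text
[0.6335707  0.18614233 0.23072796] [ 0.29  0.58  0.51  1.51 -0.    0.74]
A 324 208
[0.6371 0.1863] [0.01975691 0.01940048] [ -3.5   2.2 225.2]
steel 263 138
[0.5647 0.1674] [0.01915797 0.01945463] [ 53.4 -46.4 225.4]
```

>>> jog_arm(
  series=[
    [-3,2,50,0,0,0,0.5],
    [0,0,50,0,0,0,0.5],
    [0,0,50,0,0,0,0.5],
    [0,0,35,0,0,0,0.5],
    [0,0,20,0,0,0,0.5],
    [0,0,12,0,0,0,0.5],
    [0,0,0,0,0,0,0.5],
    [0,0,0,0,0,0,0.5],
  ],
)

```text
time_s: 9.32
tool_pos: [0.6389, 0.1865, 0.0168]
tcp_rot: [0.001, 0.225, 0.974, 0.001]
contact_force: [0.2, 0.0, 0.4]
gripper_width: 0.0429
finger_force: 0.0
```

>>> jog_arm(
  series=[
    [1,0,10,0,0,0,0.5],
    [0,0,0,0,0,0,0.5],
    [0,0,0,0,0,0,0.1],
    [0,0,0,0,0,0,0.1],
    [0,0,0,0,0,0,0.1],
    [0,0,0,0,0,0,0.1],
    [0,0,-15,0,0,0,0.1],
    [0,0,-40,0,0,0,0.1],
    [0,0,-60,0,0,0,0.1],
    [0,0,-60,0,0,0,0.1],
    [0,0,-50,0,0,0,0.1],
    [0,0,-10,0,0,0,0.1],
  ],
)

```text
time_s: 10.82
tool_pos: [0.6389, 0.1877, 0.2469]
tcp_rot: [0.004, 0.224, 0.974, 0.002]
contact_force: [-0.2, 0.6, -0.6]
gripper_width: 0.0176
finger_force: 58.6
```

```bash
python3 - <<'E'
from h import *
s=robot.state(); T=rot(s['tcp_rot']); t=np.array(s['tool_pos'])
print(t,s['gripper_width'],s['finger_force'],np.round(T.T@(np.array([.560,-.226,.240])-t)*1e3,1))
E
```

```text
[0.63885277 0.1876985  0.24692715] 0.0175736860494537 58.63913655281067 [-110.1 -406.5    5. ]
```

>>> jog_arm(
  series=[
    [-16,-58,0,0,0,0,0.1],
    [-16,-58,0,0,0,0,0.1],
    [-16,-58,0,0,0,0,0.1],
    [-16,-58,0,0,0,0,0.1],
    [-15,-58,0,0,0,0,0.1],
    [-15,-58,0,0,0,0,0.1],
    [-16,-58,0,0,0,0,0.1],
    [0,0,0,0,0,0,0.1],
    [0,0,0,0,0,0,0.1],
    [0,0,0,0,0,0,0.1],
  ],
)

```text
time_s: 12.08
tool_pos: [0.5584, -0.2245, 0.2401]
tcp_rot: [-0.0, 0.223, 0.975, 0.0]
contact_force: [-0.3, -0.2, 0.1]
gripper_width: 0.0176
finger_force: 58.8
```

```bash
python3 - <<'E'
from h import *
s=robot.state(); T=rot(s['tcp_rot']); t=np.array(s['tool_pos'])
print(t,s['gripper_width'],s['finger_force'],np.round(T.T@(np.array([.560,-.226,.193])-t)*1e3,1))
E
```

```text
[ 0.55839676 -0.22452782  0.24007785] 0.017606419681600066 58.80456984043121 [-2.1 -0.6 47.1]
```

>>> jog_arm(
  series=[
    [-2,0,27,0,0,0,0.1],
    [0,0,20,0,0,0,0.1],
    [0,0,0,0,0,0,0.1],
    [0,0,0,0,0,0,0.5],
    [0,0,0,0,0,0,0.5],
    [0,0,0,0,0,0,0.5],
    [0,0,-40,0,0,0,0.5],
    [0,0,-15,0,0,0,0.5],
    [0,0,0,0,0,0,0.5],
    [0,0,0,0,0,0,0.5],
  ],
)

```text
time_s: 13.32
tool_pos: [0.5595, -0.2268, 0.2471]
tcp_rot: [-0.001, 0.225, 0.974, 0.0]
contact_force: [-0.9, -0.2, -0.0]
gripper_width: 0.0423
finger_force: 0.0
```

```bash
python3 - <<'E'
from h import *
p,im,d=grab('scene')
a=np.zeros((480,800,3),np.uint8); a[:,:440]=cv2.resize(im[130:250,235:345],None,fx=4,fy=4); a[:320,440:]=cv2.resize(im[300:460,300:480],None,fx=2,fy=2)
cv2.imwrite('pics/drop2.png',a[:,:,::-1])
E
```

```text
(no output)
```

View pics/drop2.png

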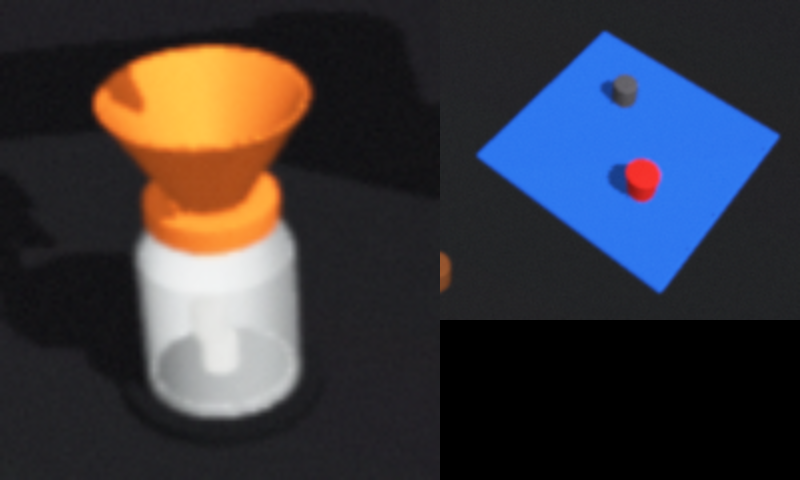

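The scene crop shows both white cylinders in the jar, at crop (220,350) and (210,315). The second rests on the first, at about 0.045 m height, roughly 135 mm below the mouth. The steel cylinder stands unmoved at right-crop (624,90). The gripper is empty and clear of everything, so I hand the job in.

```bash
python3 -c "
from station import robot
print(robot.close_job())"
```

```text
the job is handed in; nothing more can be done
None
```

I dropped both white cylinders through the funnel into the jar (the second came to rest on top of the first, about 135 mm below the mouth), left the steel one standing in place, and handed the job in at about 13 s; no verdict was shown.

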